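# Open the pantry caddy and unscrew the jar braced in it

### The job

Lift the wooden cover off the two pins of the caddy and lay it flat on the worktop beside the caddy. Then unscrew the tight metal cap of the jar that stands braced in the caddy's well: turn it anticlockwise until the threads let go, lift it straight up without pulling the jar up with it, and finish while still holding the cap level in the gripper, clear of the jar and a few centimetres above its mouth. Leave the jar standing in its well and the other things on the worktop where they are.

Things in the scene. Friction and masses are not known exactly. Their poses are not given: they have to be found in the camera images.
- caddy: Fixed open-topped square box of light wood, 154 x 154 mm, 106 mm high, walls 7 mm, floor 6 mm. Origin: centre of its underside, on the worktop; x, y along its sides, z up. 16 mm square blocks fill its inner corners; on two of them, at (+64,+64) and (-64,-64) mm, stand steel pins 7 mm thick, 13 mm above the rim, for the cover. The jar stands in a well in its middle.
- caddy_well (a point): Centre of the well's floor, 6 mm above the caddy's underside. The well is square, 67 x 67 mm inside, walls 10 mm thick and 36 mm high; it keeps the jar from turning more than some 3 degrees either way.
- cover: Loose wooden plate, 156 x 156 x 8 mm, 0.28 kg, resting on the caddy's rim over the jar. Two 11 mm holes at (+64,+64) and (-64,-64) mm fit over the pins: raise it 15 mm straight up before moving it sideways. Origin: centre of its underside; z up. In the middle of its top a dark steel bar handle along the plate's x: 80 mm long, 14 mm wide in y, 14 mm high, on two feet.
- cover_handle (a point): Middle of the bar of the cover's handle, 33 mm above the cover's underside (25 mm above its upper face).
- jar: White stoneware jar, 0.3 to 0.5 kg, standing loose in the well with 1.5 mm of play on each side. Square body 64 x 64 x 60 mm, then a shoulder and a round open neck 40 mm across (50 mm over the threads). Origin: centre of its underside, 6 mm above the worktop when seated; z up.
- jar_mouth (a point): Centre of the neck's rim, 85 mm above the jar's underside. A sprung rubber ring on the rim pushes the closed cap up with 18 N; freed, its top is 7 mm above this point. The cap's rim must end at least 9 mm above this point to be clear.
- cap: Round ribbed metal screw cap, 58 mm across, 22 mm high, 50 g. Origin: centre of its lower rim, when closed 76 mm over the worktop, 70 mm above the jar's underside; z up. Closed, its flat top is 8 mm below the caddy's rim, with 41 mm between cap and caddy wall. Its angle about z relative to the jar is 0 to 0.24 rad when closed.
- cap_top (a point): Centre of the cap's flat top, 22 mm above its lower rim. Unscrewing: turn anticlockwise seen from above, under 1 N m. The threads let go at 1.22 rad relative to the jar (a turn of 1.0 to 1.25 rad plus the jar's play); at 1.78 rad it meets a stop. At 1.3 to 1.7 rad it lifts off freely. It may rise 2 mm while turning but need not.
- espresso_cup: Bystander: small white cup with handle, 68 x 99 x 56 mm, standing left of the caddy. Origin: centre of its underside.
- lemon: Bystander: lemon, 78 x 55 x 56 mm, on the worktop to the right, toward the back. Origin: on its underside.
- egg_cup: Bystander: white egg cup, 45 mm across, 58 mm high, behind the caddy on the left. Origin: centre of its underside.
- capsule_3: Bystander: coffee capsule, 38 mm across, 29 mm high, near the front edge right of the caddy. Origin: centre of its underside.
- salt_shaker: Bystander: salt shaker, 44 mm across, 90 mm high, toward the back right of the caddy. Origin: centre of its underside.

How it is judged (in metres and radians):
On the way, in this order (a step that is already met when the one before it is completed fails the run):
1. the cover is off its pins and lies flat and released on the worktop beside the caddy (height (world z) of cover below 0.006 m and angle between cover's own z axis and vertical below 0.08 rad and horizontal distance between cover and caddy above 0.14 m and linear speed of cover below 0.02 m/s and contact force between the fingers and cover below 0.2 N and contact force between cover and caddy below 0.5 N), for 0.2 s.
2. the cap has been turned loose while still down on the jar (angle between the x axis of cap and the x axis of jar, either way round above 0.9 rad and z of cap in the frame of jar below 0.085 m), for 0.05 s.
At the end, for the whole second after the job is handed in: Cap gripped level (under 0.15 rad), still, touching only the gripper, its rim 94 to 155 mm above the jar's underside, within 20 mm of the jar's axis. Jar upright and seated in its well (within 4 mm in height). Cover flat on the worktop, released, over 140 mm from the caddy's centre (all of step 1 and z of jar in the frame of caddy below 0.01 m and angle between jar's own z axis and vertical below 0.08 rad and horizontal distance between jar and caddy below 0.006 m and z of cap in the frame of jar between 0.094 and 0.155 m and horizontal distance between cap and jar below 0.02 m and angle between cap's own z axis and vertical below 0.15 rad and contact force between the fingers and cap above 2 N and contact force between cap and jar below 0.2 N and contact force between cap and caddy below 0.2 N and linear speed of cap below 0.02 m/s); the arm keeps its last pose, push and grip.
It fails at once if the jar is pulled up out of its seat by more than 10 mm (z of jar in the frame of caddy above 0.016 m).
It fails at once if a bystander is moved by more than 30 mm (distance of any of espresso_cup, lemon, egg_cup, capsule_3, salt_shaker from where it was at the start of the episode above 0.03 m).
It also fails if it takes over 48 s, if anything falls off the work surface, if the arm or the gripper's body presses on something with over 40 N, if the wrist force passes 120 N, or if a joint passes its speed limit or range.

### The arm

A 6-joint arm with a two-finger parallel gripper is mounted at the origin on a cart in front of the work surface, level with it; the furniture and walls round the work are solid. World frame = base frame: x ahead of the robot, y to its left, z up, the work surface at z = 0. Lengths are in mm, angles in degrees, forces in N, time in s.
With the tool pointing down it reaches from about 300 to 850 mm from the base axis. Payload 4.2 kg.
Tool frame: the origin (TCP) lies midway between the tips of the shut fingers; the grasp point (between the pads) lies 19 mm behind it (env.grasp_offset is the distance from the TCP to the grasp point, in mm); z points along the fingers, y is the line along which they close (so a half turn about z gives the same grasp; the last joint's range is limited). The gripper opens to 91 mm and grips with 3 to 60 N. Pads are 32 mm wide; open, the fingers measure 118 mm over their backs; the gripper's body (76 mm by 178 mm) begins 60 mm behind the grasp point.
Start: joints at [-68.468, 18.312, 89.639, -0, 72.044, -1.146], TCP at [221.694, -530.561, 213.976] pointing down, gripper open.
Joint ranges: [-177.97, 177.97], [-48.28, 115.42], [12.27, 149.76], [-77.06, 257.06], [2.81, 150.46], [-146.56, 146.56]. Speed limits (degrees/s): [147.25, 147.25, 180, 180, 180, 180].

### API

Orientations are given as [roll, pitch, yaw] about the fixed x, y, z axes, in that order (R = Rz(yaw) Ry(pitch) Rx(roll)).
In Python, from workcell import env, optics gives the robot as it stands. The module is installed in compiled form; this text tells all that it offers.
- The arm moves only by the tool send_rows, never from a script. Its argument "targets" is a list that holds one entry, the list of rows, each a list of 7 numbers: the turn, a rotation vector about the world's x, y, z scaled (see below), then the shift along the world's x, y, z scaled (see below), then the closure, from -1 (fully open) to 1 (shut). In form: [[[rx, ry, rz, x, y, z, gripper], ...]]. A call has 1 to 12 rows; each row shifts and turns the commanded pose from where the row before left it; what a row does not reach is not made up. The controller multiplies each number of a shift by 0.2 m and each number of a turn by pi/2 rad. A row lasts 1/10 s, in which the tool goes at most 50 mm and 8.59 degrees, less where a joint would pass 70% of its speed; a pose out of reach is approached as far as the arm can. A call with a number of a shift or a turn outside -1 to 1 is refused whole. A call with a gripper value outside its range is refused whole. The fingers move at their own pace and stop on an object; "grip_force" is the grip in N (left out, the last holds). Time passes only in rows, so rows that do not move let the fingers close. It gives the time, the measured TCP pose, the force, the opening and the grip force at its end, in the units of the state.
- env.state(): the state, without advancing time (a new reading comes with each control period).
- optics.grab_frame(name): name is "side" or "top"; returns (picture, depth): 384x512x3 uint8, red, green, blue; 384x512 float32, mm along the optical axis (not along the pixel's ray), 0 where there is no reading.
- optics.camera_info(name): a dict with "camera_matrix" (3x3 intrinsics, pixels), "R" (3x3) and "t" (3): a world point X has camera coordinates R X + t. Camera axes: x right, y down, z forward; pixel columns grow to the right and rows downward; lengths in mm; the calibration is good to about 2 mm. A picture is of the moment at which its call begins. camera_info takes no time and is no camera call.
- env.job_done(): hands the job in; it is judged then, once.
Trained networks look in the newest picture that a camera, given by its name, has taken for a name from the list of things; names that differ only in an ending like _2 or _b are one class to them, and where a whole thing is asked for, a point or a joint stands for the part that bears it (a point fixed in the world has none). Each returns a list of dicts, best first, with "conf" (0 to 1); they miss things now and then, are a little off and sometimes report something else, mostly with a low value. They report only what shows in the picture. A call takes as long as a camera call.
- optics.silhouettes(camera, name): "mask" (384x512 bool, what is visible of it) and "at" ([column, row] in pixels, amid what is visible of it).
- optics.place_of(camera, name): "at" ([column, row] in pixels: a listed point, or the origin of a listed thing).
The state is a dict: "time_s": time; "qpos": joint angles; "qvel": joint speeds; "effort": joint torques, N m; "ee_pos": TCP position; "ee_rot": TCP orientation; "force": force on the tool from outside, world axes, zero at the start; "torque": the same for the moment, N m; "gripper_width": finger opening in mm; "gripper_force": force on a finger pad.
Only numpy, scipy, OpenCV 4.12 (cv2) and the standard library are available. Lean on these libraries where they do the work, as an engineer would, in place of code of your own. Each camera call takes 0.05 s, during which the arm holds its last target. There are 200 camera calls.

## Working session

There is one attempt and no reset: what is moved stays moved. The work goes in short steps, Python scripts to look and compute and a tool call to move; the robot and the scene stay as the last step left them, time stands still between calls to the robot, and variables do not carry over. Pictures are saved under pics/ and viewed, at most 10 in all, crops included, and the job is handed in when it is done.

Besides the shell and the picture viewer there is one more tool, called after "Emit:" as a command line: name --argument value ..., lists and objects as JSON in quotes. send_rows: Moves the arm, as the interface text tells. Its arguments: {"type":"object","properties":{"targets":{"type":"array"},"grip_force":{"type":"number"}},"required":["targets"]}

```bash
mkdir -p pics; cat > h.py <<'E'
from workcell import env, optics
import numpy as np, cv2
def ray(cam,px):
    c=optics.camera_info(cam);K,R,t=[np.array(c[k],float) for k in("camera_matrix","R","t")]
    d=R.T@np.linalg.inv(K)@np.array([px[0],px[1],1.]);return -R.T@t.ravel(),d
def atz(cam,px,z):
    o,d=ray(cam,px);return o+d*(z-o[2])/d[2]
def cloud(cam,depth):
    v,u=np.mgrid[:384,:512];o,_=ray(cam,(0,0))
    c=optics.camera_info(cam);K,R=np.array(c["camera_matrix"],float),np.array(c["R"],float)
    P=np.stack([u,v,np.ones_like(u)],-1).astype(float)@np.linalg.inv(K).T*depth[...,None]
    return P@R+o
E
python3 - <<'E'
from h import *
s=env.state();print(s["ee_pos"],s["ee_rot"],env.grasp_offset)
ims=[]
for c in("top","side"):
    p,d=optics.grab_frame(c);P=cloud(c,d);cv2.imwrite(f"pics/{c}0.png",p[...,::-1])
    print(c,ray(c,(256,192)))
    for n in("cover","cover_handle","caddy","espresso_cup","lemon","egg_cup","capsule_3","salt_shaker"):
        r=optics.silhouettes(c,n)[:1] if n!="cover_handle" else []
        q=optics.place_of(c,n)[:1]
        m=r and P[r[0]["mask"]&(d>0)]
        print(n,q and (np.round(q[0]["at"]),round(q[0]["conf"],2),np.round(atz(c,q[0]["at"],{"cover":106,"cover_handle":139}.get(n,0)))), r and (round(r[0]["conf"],2),np.round(np.percentile(m,[2,50,98],axis=0)).tolist()))
        if n=="cover" and r:
            k=m[abs(m[:,2]-114)<4]; print("rect",cv2.minAreaRect(k[:,:2].astype(np.float32)),len(k),np.median(k[:,2]))
            k=m[abs(m[:,2]-146)<6]; print("handle",len(k) and cv2.minAreaRect(k[:,:2].astype(np.float32)),len(k))
E
```

```text
[ 221.49850559 -530.07973699  213.11136117] [-1.79897379e+02 -3.13614019e-03  2.26768405e+01] 18.8
top (array([ 279.77148499,  -17.35009923, 1508.84061498]), array([ 0.16676218, -0.01609318, -0.98589739]))
cover (array([260., 211.]), 0.57, array([462., -54., 106.])) (0.93, [[390.0, -132.0, 108.0], [463.0, -58.0, 115.0], [538.0, 15.0, 146.0]])
rect ((465.0296325683594, -58.378326416015625), (154.70028686523438, 156.32496643066406), 86.68392181396484) 2179 114.34195343486613
handle ((464.30120849609375, -58.24310302734375), (13.956862449645996, 77.63858795166016), 86.86968994140625) 132
cover_handle (array([260., 207.]), 0.92, array([468., -52., 139.])) []
caddy [] (0.65, [[386.0, -97.0, 10.0], [388.0, -56.0, 52.0], [392.0, 2.0, 90.0]])
espresso_cup (array([139., 224.]), 0.6, array([425., 315.,   0.])) (0.64, [[390.0, 275.0, -1.0], [425.0, 316.0, 21.0], [452.0, 356.0, 60.0]])
lemon (array([351., 163.]), 0.69, array([ 636., -340.,    0.])) (0.64, [[601.0, -375.0, -1.0], [631.0, -338.0, 46.0], [667.0, -315.0, 58.0]])
egg_cup (array([150., 160.]), 0.68, array([630., 292.,   0.])) (0.51, [
[... 991 characters left out ...]
2.0, 13.0, 0.0], [465.0, 18.0, 54.0], [538.0, 24.0, 103.0]])
espresso_cup (array([289., 299.]), 0.62, array([420., 328.,   0.])) (0.87, [[383.0, 275.0, -1.0], [416.0, 297.0, 37.0], [446.0, 366.0, 55.0]])
lemon (array([220., 168.]), 0.64, array([ 636., -340.,    0.])) (0.7, [[598.0, -377.0, -1.0], [630.0, -323.0, 36.0], [661.0, -311.0, 55.0]])
egg_cup (array([201., 290.]), 0.96, array([624., 297.,   0.])) (0.76, [[608.0, 274.0, -1.0], [628.0, 303.0, 38.0], [649.0, 320.0, 58.0]])
capsule_3 (array([293., 185.]), 0.42, array([ 368., -192.,    0.])) (0.59, [[351.0, -188.0, 2.0], [360.0, -176.0, 17.0], [369.0, -169.0, 29.0]])
salt_shaker (array([209., 187.]), 0.73, array([ 660., -194.,    0.])) []
```

View pics/top0.png

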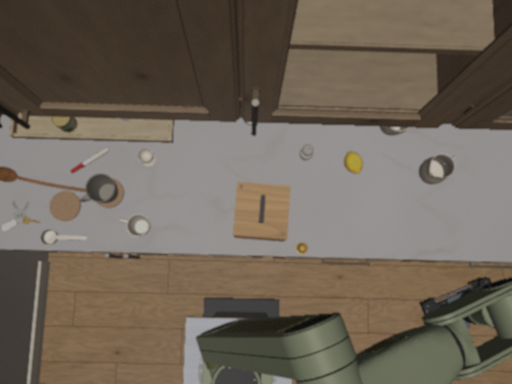

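View pics/side0.png

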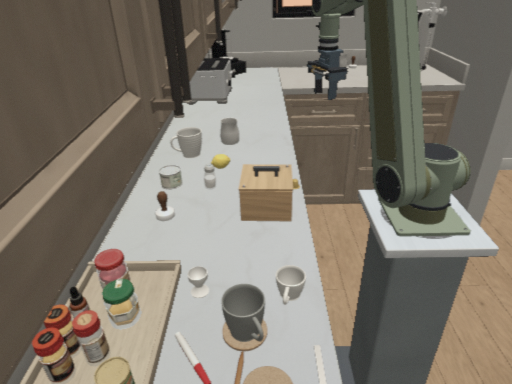

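Top view: cover at about (263,212) with its handle along world x (yaw about −3°). There is free worktop to its left up to the cup at (139,225). The side view agrees. I'll move above the handle.

Emit:
send_rows --targets '[[[0,0,-0.024,0.101,0.197,0,-1],[0,0,-0.024,0.101,0.197,0,-1],[0,0,-0.024,0.101,0.197,0,-1],[0,0,-0.024,0.101,0.197,0,-1],[0,0,-0.024,0.101,0.197,0,-1],[0,0,-0.024,0.101,0.197,0,-1],[0,0,-0.024,0.101,0.197,0,-1],[0,0,-0.024,0.101,0.197,0,-1],[0,0,-0.024,0.101,0.197,0,-1],[0,0,-0.024,0.101,0.197,0,-1],[0,0,-0.024,0.101,0.197,0,-1],[0,0,-0.024,0.101,0.197,0,-1]]]' --grip_force 40

```text
time_s: 2.8
ee_pos: [464.7, -56.0, 214.3]
ee_rot: [180.0, -0.0, -3.3]
force: [0.4, -0.1, -0.3]
gripper_width: 91.2
gripper_force: 0.0
```

Emit:
send_rows --targets '[[[0,0,0,0,0,-0.1,-1],[0,0,0,0,0,0,-1]]]'

```text
time_s: 3.0
ee_pos: [462.8, -56.4, 192.1]
ee_rot: [-180.0, 0.3, -3.1]
force: [-0.9, -0.1, -0.7]
gripper_width: 91.3
gripper_force: 0.0
```

Emit:
send_rows --targets '[[[0,0,0,0,-0.01,-0.12,-1],[0,0,0,0,0,-0.12,-1],[0,0,0,0,0,-0.08,-1],[0,0,0,0,0,-0.04,-1],[0,0,0,0,0,0,-1],[0,0,0,0,0,0,1],[0,0,0,0,0,0,1],[0,0,0,0,0,0,1],[0,0,0,0,0,0,1],[0,0,0,0,0,0,1],[0,0,0,0,0,0,1],[0,0,0,0,0,0,1]]]' --grip_force 40

```text
time_s: 4.2
ee_pos: [464.1, -59.7, 122.0]
ee_rot: [180.0, 0.0, -3.2]
force: [-0.4, -0.2, -1.0]
gripper_width: 38.1
gripper_force: 0.0
```

Emit:
send_rows --targets '[[[0,0,0,0,0,0,1],[0,0,0,0,0,0,1],[0,0,0,0,0,0,1],[0,0,0,0,0,0,1],[0,0,0,0,0,0,1],[0,0,0,0,0,0,1]]]'

```text
time_s: 4.8
ee_pos: [464.1, -59.4, 121.9]
ee_rot: [-180.0, 0.0, -3.2]
force: [0.4, 3.2, -1.0]
gripper_width: 13.7
gripper_force: 40.0
```

Emit:
send_rows --targets '[[[0,0,0,0,0,0.03,1],[0,0,0,0,0,0.05,1],[0,0,0,0,0,0.05,1],[0,0,0,0,0,0.08,1],[0,0,0,0,0,0.08,1],[0,0,0,0,0,0,1]]]'

```text
time_s: 5.4
ee_pos: [465.9, -60.4, 182.8]
ee_rot: [179.9, -0.4, -3.3]
force: [0.9, -0.1, -2.6]
gripper_width: 13.9
gripper_force: 40.0
```

Emit:
send_rows --targets '[[[0,0,0,0,0.06,0,1],[0,0,0,0,0.12,0,1],[0,0,0,0,0.14,0,1],[0,0,0,0,0.14,0,1],[0,0,0,0,0.14,0,1],[0,0,0,0,0.14,0,1],[0,0,0,0,0.14,0,1],[0,0,0,0,0.08,0,1],[0,0,0,0,0.03,0,1],[0,0,0,0,0,-0.1,1],[0,0,0,0,0,-0.15,1],[0,0,0,0,0,-0.15,1]]]'

```text
time_s: 6.6
ee_pos: [463.8, 138.1, 99.0]
ee_rot: [180.0, -0.0, -3.2]
force: [-0.1, 0.6, -2.6]
gripper_width: 13.4
gripper_force: 40.0
```

Emit:
send_rows --targets '[[[0,0,0,0,0,-0.15,1],[0,0,0,0,0,-0.15,1],[0,0,0,0,0,-0.05,1],[0,0,0,0,0,0,1],[0,0,0,0,0,0,1]]]'

```text
time_s: 7.1
ee_pos: [464.9, 138.4, 30.8]
ee_rot: [-180.0, -0.1, -3.3]
force: [0.3, -0.3, -2.0]
gripper_width: 14.0
gripper_force: 40.0
```

Emit:
send_rows --targets '[[[0,0,0,0,0,-0.03,1],[0,0,0,0,0,-0.025,1],[0,0,0,0,0,-0.015,1],[0,0,0,0,0,0,1]]]'

```text
time_s: 7.5
ee_pos: [464.2, 138.3, 16.1]
ee_rot: [-180.0, -0.0, -3.2]
force: [0.8, 0.2, -2.6]
gripper_width: 13.8
gripper_force: 40.0
```

Emit:
send_rows --targets '[[[0,0,0,0,0,-0.008,1],[0,0,0,0,0,0,1]]]'

```text
time_s: 7.7
ee_pos: [464.3, 138.3, 16.0]
ee_rot: [-180.0, -0.0, -3.2]
force: [-3.1, -1.0, 10.7]
gripper_width: 13.6
gripper_force: 40.0
```

Emit:
send_rows --targets '[[[0,0,0,0,0,0,-1],[0,0,0,0,0,0,-1],[0,0,0,0,0,0,-1],[0,0,0,0,0,0,-1],[0,0,0,0,0,0,-1],[0,0,0,0,0,0.1,-1],[0,0,0,0,0,0.2,-1],[0,0,0,0,0,0.24,-1],[0,0,0,0,0,0.24,-1],[0,0,0,0,0,0.2,-1],[0,0,0,0,0,0,-1]]]'

```text
time_s: 8.8
ee_pos: [467.5, 139.2, 216.2]
ee_rot: [-179.8, -0.7, -3.2]
force: [0.7, 0.3, 0.4]
gripper_width: 91.4
gripper_force: 0.0
```

```bash
python3 - <<'E'
from h import *
for c in("top","side"):
    p,d=optics.grab_frame(c);P=cloud(c,d);cv2.imwrite(f"pics/{c}1.png",cv2.resize(p[130:280,180:380,::-1] if c=="top" else p[130:280,180:380,::-1],None,fx=3,fy=3))
    for n in("cap","caddy","cover","jar"):
        r=optics.silhouettes(c,n)[:1];q=optics.place_of(c,n)[:1]
        m=r and P[r[0]["mask"]&(d>0)]
        print(c,n,q and (np.round(q[0]["at"]),round(q[0]["conf"],2),np.round(atz(c,q[0]["at"],{"cap":76}.get(n,0)),1)), r and (round(r[0]["conf"],2),np.round(np.percentile(m,[2,50,98],axis=0)).tolist()))
        if n=="cap" and r:
            k=m[abs(m[:,2]-98)<4]; print("circ",cv2.minEnclosingCircle(k[:,:2].astype(np.float32)),np.mean(k,0),len(k))
            g=np.argwhere(r[0]["mask"])[:,::-1].mean(0); print("maskcentre@98",atz(c,g,98))
    q=optics.place_of(c,"cap_top")[:1]; print("cap_top",q and (q[0]["conf"],atz(c,q[0]["at"],98)))
    k=P[(d>0)&(abs(P[...,2]-106)<3)&(abs(P[...,0]-464)<95)&(abs(P[...,1]+59)<95)];print("rim",cv2.minAreaRect(k[:,:2].astype(np.float32)),len(k))
E
```

```text
top cap (array([260., 214.]), 0.61, array([457.6, -54.6,  76. ])) (0.62, [[440.0, -82.0, 93.0], [463.0, -59.0, 99.0], [489.0, -33.0, 105.0]])
circ ((464.30169677734375, -58.26227951049805), 28.264223098754883) [464.05144772 -56.89488764  98.25692161] 234
maskcentre@98 [463.93741234 -57.67269537  98.        ]
top caddy (array([262., 218.]), 0.64, array([455.3, -60.9,   0. ])) (0.91, [[387.0, -132.0, 1.0], [468.0, -60.0, 38.0], [538.0, 17.0, 111.0]])
top cover (array([200., 213.]), 0.82, array([465. , 129.2,   0. ])) (0.64, [[379.0, 55.0, 1.0], [438.0, 151.0, 9.0], [519.0, 215.0, 631.0]])
top jar (array([262., 216.]), 0.48, array([461.6, -62.3,   0. ])) (0.65, [[432.0, -88.0, 33.0], [437.0, -52.0, 64.0], [493.0, -28.0, 72.0]])
cap_top (0.71, array([467.78763977, -54.36494046,  98.        ]))
rim ((465.0245361328125, -58.39671325683594), (153.83541870117188, 154.4062957763672), 87.29544830322266) 420
side cap (array([267., 186.]), 0.62, array([461.2, -58. ,  76. ])) []
side caddy (array([267., 204.]), 0.75, array([461.4, -77.9,   0. ])) (0.61, [[389.0, -132.0, 4.0], [465.0, 16.0, 65.0], [538.0, 23.0, 106.0]])
side cover (array([268., 246.]), 0.81, array([462.7, 135.1,   0. ])) (0.82, [[387.0, 65.0, 2.0], [461.0, 150.0, 7.0], [537.0, 217.0, 39.0]])
side jar (array([201., 292.]), 0.62, array([625.3, 303.3,   0. ])) []
cap_top (0.57, array([474.06177527, -62.6611556 ,  98.        ]))
rim ((461.3974609375, -55.287086486816406), (155.66607666015625, 154.01171875), 87.56733703613281) 270
```

View pics/side1.png

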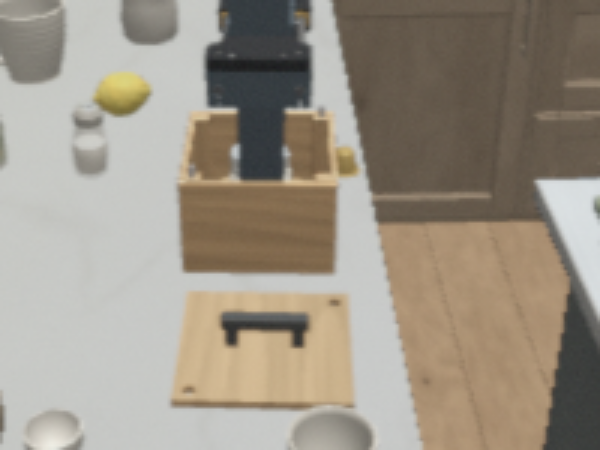

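Emit:
send_rows --targets '[[[0,0,0,0,-0.1,0,-1],[0,0,0,0,-0.16,0,-1],[0,0,0,0,-0.18,0,-1],[0,0,0,0,-0.18,0,-1],[0,0,0,0,-0.17,0,-1],[0,0,0,0,-0.14,0,-1],[0,0,0,0,-0.055,0,-1],[0,0,0,0,0,-0.05,-1],[0,0,0,0,0,-0.15,-1],[0,0,0,0,0,-0.15,-1],[0,0,0,0,0,0,-1],[0,0,0,0,0,0,-1]]]'

```text
time_s: 11.0
ee_pos: [464.1, -57.7, 140.2]
ee_rot: [-180.0, 0.1, -3.2]
force: [0.4, -0.0, 0.0]
gripper_width: 91.3
gripper_force: 0.0
```

The side view shows the cover flat at (265,350) of the crop, clear of the caddy, with bystanders in place. Next I lower round the cap and grip it.

Emit:
send_rows --targets '[[[0,0,0,0.002,-0.005,-0.1,-1],[0,0,0,0,0,-0.1,-1],[0,0,0,0,0,-0.08,-1],[0,0,0,0,0,-0.06,-1],[0,0,0,0,0,0,-1],[0,0,0,0,0,0,-1]]]'

```text
time_s: 11.6
ee_pos: [465.7, -59.6, 73.6]
ee_rot: [180.0, -0.1, -3.2]
force: [0.3, 0.5, -0.3]
gripper_width: 91.4
gripper_force: 0.0
```

Emit:
send_rows --targets '[[[0,0,0,0,0,0,1],[0,0,0,0,0,0,1],[0,0,0,0,0,0,1],[0,0,0,0,0,0,1],[0,0,0,0,0,0,1],[0,0,0,0,0,0,1],[0,0,0,0,0,0,1],[0,0,0,0,0,0,1]]]' --grip_force 55

```text
time_s: 12.4
ee_pos: [464.7, -59.3, 72.6]
ee_rot: [-180.0, -0.0, -3.3]
force: [-0.3, 4.6, 4.5]
gripper_width: 56.9
gripper_force: 55.0
```

Emit:
send_rows --targets '[[[0,0,0,0,0.004,0,1],[0,0,0.03,0,0,0,1],[0,0,0.06,0,0,0,1],[0,0,0.06,0,0,0,1],[0,0,0.06,0,0,0,1],[0,0,0.06,0,0,0,1],[0,0,0.06,0,0,0,1],[0,0,0.06,0,0,0,1],[0,0,0,0,0,0,1]]]'

```text
time_s: 13.3
ee_pos: [464.7, -58.8, 73.1]
ee_rot: [180.0, -0.0, 32.0]
force: [-2.4, 3.8, 8.7]
gripper_width: 56.7
gripper_force: 55.0
```

```bash
python3 -c "
from h import *
print(env.state())"
```

```text
{'time_s': 13.3, 'qpos': array([-8.62542264e+00,  1.71345257e+01,  1.14740017e+02,  7.11238971e-03,
        4.80772938e+01,  4.94196664e+01]), 'qvel': array([ 0.03093943, -0.06491559, -0.09157896, -0.29042542, -0.04744574,
        2.66870538]), 'effort': array([ -1.99529886, -30.15918374, -16.0535413 ,  -0.81378356,
        -0.6072286 ,  -0.27869361]), 'ee_pos': array([464.74927999, -58.83475367,  73.0590979 ]), 'ee_rot': array([ 1.79972691e+02, -4.00251734e-02,  3.19501707e+01]), 'force': array([-2.37523595,  3.82964044,  8.65494433]), 'torque': array([0.65536841, 0.16489913, 0.05599075]), 'gripper_force': 55.00162325799465, 'gripper_width': 56.68627923322967}
```

Emit:
send_rows --targets '[[[0,0,0.06,0,0,0,1],[0,0,0.07,0,0,0,1],[0,0,0.07,0,0,0,1]]]'

```text
time_s: 13.6
ee_pos: [464.5, -58.6, 73.2]
ee_rot: [180.0, -0.0, 50.1]
force: [-2.7, 6.2, 11.3]
gripper_width: 56.9
gripper_force: 55.0
```

```bash
python3 -c "
from h import *
s=env.state();print(s['torque'],s['force'],s['ee_rot'],s['effort'])
p,d=optics.grab_frame('top');cv2.imwrite('pics/top2.png',cv2.resize(p[165:255,215:315,::-1],None,fx=6,fy=6,interpolation=cv2.INTER_CUBIC))"
```

```text
[ 0.93464022  0.27591695 -0.11941558] [-2.70479611  6.1837988  11.30521698] [ 1.79998761e+02 -4.49072464e-02  5.00738058e+01] [ -2.31616549 -29.54424262 -16.31219923  -1.26653597  -0.90486925
   0.74996425]
```

Emit:
send_rows --targets '[[[0,0,0.07,0,0,0,1],[0,0,0.07,0,0,0,1],[0,0,0.07,0,0,0,1],[0,0,0.07,0,0,0,1],[0,0,0.05,0,0,0,1],[0,0,0,0,0,0,1],[0,0,0,0,0,0,1]]]'

```text
time_s: 14.35
ee_pos: [464.3, -58.4, 73.2]
ee_rot: [-180.0, -0.0, 79.6]
force: [-3.1, 5.7, 11.5]
gripper_width: 56.6
gripper_force: 55.0
```

```bash
python3 -c "
from h import *
s=env.state();print(s['torque'],s['force'],s['ee_rot'],s['effort'])"
```

```text
[1.08033982 0.36680182 0.0940378 ] [-3.10000914  5.73806015 11.45864761] [-1.79997647e+02 -4.07900730e-02  7.95643437e+01] [ -2.72163324 -29.21160579 -16.34234369  -1.23146217  -1.03019133
   0.07385627]
```

View pics/top2.png

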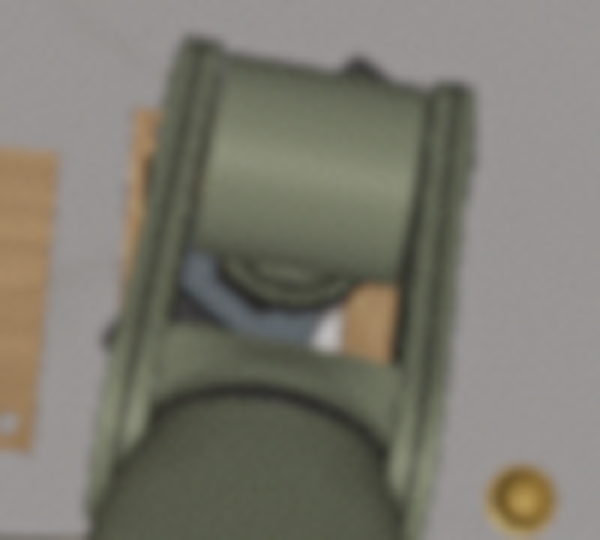

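The top view is blocked by the wrist over the caddy (cap hidden at about (290,300) of the crop). I'll test by lifting a little and watching the force.

Emit:
send_rows --targets '[[[0,0,0,0,0,0.01,1],[0,0,0,0,0,0.01,1],[0,0,0,0,0,0,1],[0,0,0,0,0,0,1]]]'

```text
time_s: 14.75
ee_pos: [464.1, -59.1, 76.0]
ee_rot: [-179.9, 0.0, 79.6]
force: [-0.9, 2.5, -0.1]
gripper_width: 56.8
gripper_force: 55.0
```

Emit:
send_rows --targets '[[[0,0,0,0,0,0.01,1],[0,0,0,0,0,0,1],[0,0,0,0,0,0,1]]]'

```text
time_s: 15.05
ee_pos: [464.2, -59.1, 78.2]
ee_rot: [-180.0, 0.0, 79.6]
force: [-0.7, 1.5, -0.8]
gripper_width: 56.7
gripper_force: 55.0
```

Emit:
send_rows --targets '[[[0,0,0,0,0,0.01,1],[0,0,0,0,0,0,1],[0,0,0,0,0,0,1]]]'

```text
time_s: 15.35
ee_pos: [464.7, -59.0, 80.6]
ee_rot: [180.0, -0.0, 79.6]
force: [-0.5, 1.7, -1.0]
gripper_width: 56.5
gripper_force: 55.0
```

```bash
python3 - <<'E'
from h import *
s=env.state();print(s['torque'],s['force'])
p,d=optics.grab_frame('side');P=cloud('side',d);cv2.imwrite('pics/side2.png',cv2.resize(p[150:230,225:305,::-1],None,fx=7,fy=7,interpolation=cv2.INTER_CUBIC))
for n in("cap","jar"):
    r=optics.silhouettes('side',n)[:1]
    m=r and P[r[0]["mask"]&(d>0)]
    print(n,r and (r[0]["conf"],r[0]["at"],np.percentile(m,[2,50,98],axis=0).round().tolist()))
E
```

```text
[ 0.24126748 -0.12158437  0.05282626] [-0.45345657  1.74082274 -0.95994968]
cap (0.76, [264.5, 178.0], [[441.0, -84.0, 87.0], [465.0, -45.0, 105.0], [490.0, -31.0, 108.0]])
jar []
```

View pics/side2.png

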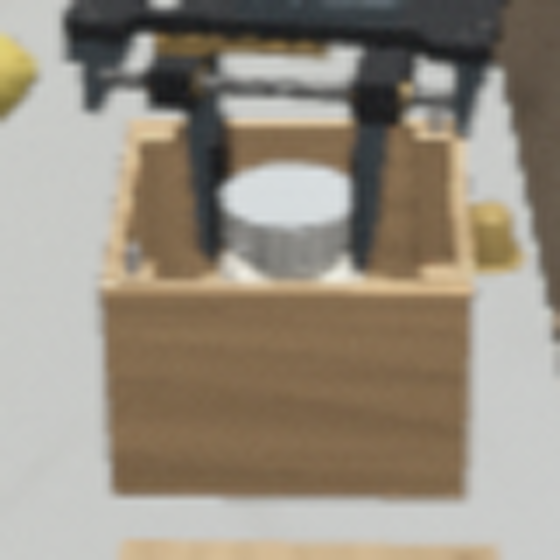

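The crop shows the cap gripped at about (285,220), risen with the fingers. With a pull of only about 1 N the jar is not hanging on it.

Emit:
send_rows --targets '[[[0,0,0,0,0,0.02,1],[0,0,0,0,0,0.04,1],[0,0,0,0,0,0.05,1],[0,0,0,0,0,0.05,1],[0,0,0,0,0,0.04,1],[0,0,0,0,0,0,1],[0,0,0,0,0,0,1],[0,0,0,0,0,0,1],[0,0,0,0,0,0,1]]]'

```text
time_s: 16.4
ee_pos: [464.1, -58.9, 120.0]
ee_rot: [-179.9, 0.0, 79.6]
force: [0.4, -0.0, -0.2]
gripper_width: 56.6
gripper_force: 55.0
```

```bash
python3 - <<'E'
from h import *
s=env.state();print(s['torque'],s['force'])
p,d=optics.grab_frame('side');P=cloud('side',d);cv2.imwrite('pics/side3.png',cv2.resize(p[130:280,180:380,::-1],None,fx=4,fy=4,interpolation=cv2.INTER_CUBIC))
for n in("cap","jar","cover"):
    r=optics.silhouettes('side',n)[:1]
    m=r and P[r[0]["mask"]&(d>0)]
    print(n,r and (r[0]["conf"],r[0]["at"],np.percentile(m,[2,50,98],axis=0).round().tolist()))
E
```

```text
[-0.02757316 -0.116807   -0.03053153] [ 0.39141686 -0.03908852 -0.18951731]
cap (0.59, [267.4, 169.2], [[439.0, -385.0, 1.0], [462.0, -45.0, 144.0], [487.0, -30.0, 147.0]])
jar (0.7, [291.2, 283.7], [[386.0, 276.0, 1.0], [416.0, 302.0, 37.0], [446.0, 367.0, 55.0]])
cover (0.81, [266.6, 246.6], [[386.0, 62.0, 1.0], [462.0, 149.0, 7.0], [537.0, 216.0, 39.0]])
```

View pics/side3.png

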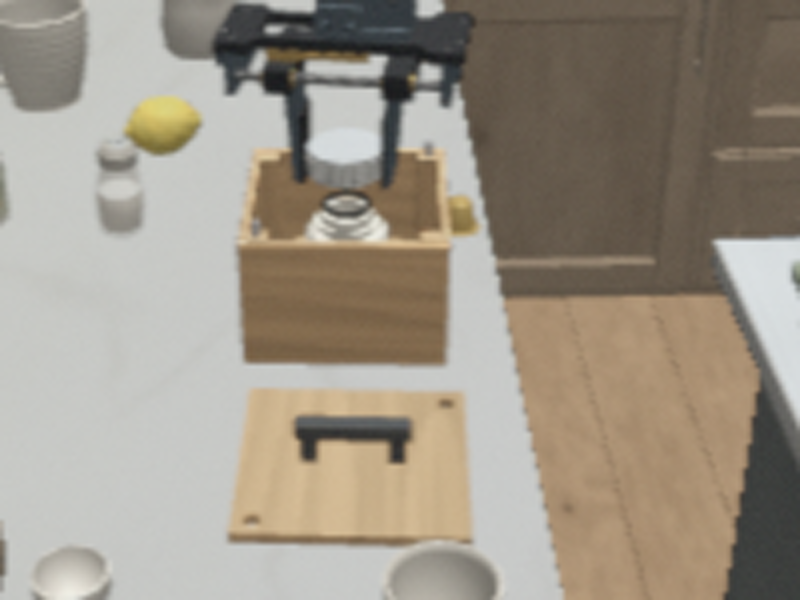

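The cap (345,160) is held level above the open jar mouth (347,203). The jar is still seated, the cover lies flat and the other things haven't moved.

```bash
python3 -c "
from workcell import env
print(env.job_done())"
```

```text
the job is handed in; nothing more can be done
None
```

I handed the job in at about 16.5 s of the 48 s; it returned no verdict. In the last picture the cover lies flat beside the caddy, the jar stands in its well, and the gripper holds the unscrewed cap level about 3 cm above the jar's mouth.

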